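# Push the keepsake box home against back board and bookend

### The arm

A 6-joint arm with a two-finger parallel gripper is mounted at the origin on the work surface. World frame = base frame: x ahead of the robot, y to its left, z up, the work surface at z = 0. Lengths are in m, angles in rad, forces in N, time in s.
With the tool pointing down it reaches from about 0.375 to 0.9 m from the base axis. Payload 3.1 kg.
Tool frame: the origin (TCP) lies on the centre line of the jaws, within the pads' length; the fingertips stand robot.nose_length ahead of it and the grasp point (between the pads) lies 6 mm ahead of it (robot.nose_length is the distance from the TCP to the fingertips, in m); z points along the fingers, y is the line along which they close (so a half turn about z gives the same grasp; the last joint's range is limited). The gripper opens to 87 mm and grips with 3 to 60 N. Pads are 19 mm wide; open, the fingers measure 117 mm over their backs; the gripper's body (75 mm by 190 mm) begins 51 mm behind the grasp point.
Start: joints at [1.111, 0.527, 1.433, -0, 1.181, -0.178], TCP at [0.174, 0.6, 0.248] pointing down, gripper open.
Joint ranges: [-3.08, 3.08], [-0.75, 2.2], [0.22, 2.44], [-1.43, 4.57], [0, 2.65], [-2.85, 2.85]. Speed limits (rad/s): [2.79, 2.79, 3.14, 3.14, 3.14, 3.14].

### API

Orientations are given as a unit quaternion [x, y, z, w].
In Python, from rig import robot gives the robot as it stands.
- The arm moves only by the shell command python3 -m crank 'ROWS' [FORCE]. ROWS is JSON, one flat list of numbers, 7 for each row, row after row: the shift along the tool's x, y, z in mm, then the turn, a rotation vector about the tool's x, y, z in degrees, then the closure in counts, from 0 (fully open) to 255 (shut). In form: [x, y, z, ax, ay, az, fingers, x, y, z, ax, ay, az, fingers, ...]. A call has exactly 5 rows; each row is the pose to reach, as a shift and turn from the pose commanded when the call began, along the tool's axes at that moment; what a row does not reach only later rows make up. A row lasts 1/12 s, in which the tool goes at most 41.7 mm and 7.16 degrees, less where a joint would pass 70% of its speed; a pose out of reach is approached as far as the arm can. A call with a gripper value outside its range is refused whole. The fingers move at their own pace and stop on an object; FORCE is the grip in N (left out, the last holds). Time passes only in rows, so rows that repeat a pose let the fingers close, or fill a call up. It gives the time, the measured TCP pose, the force, the opening and the grip force at its end, in the units of the state.
- robot.get_obs(): the state, without advancing time (a new reading comes with each control period).
- robot.camera(name): name is "scene" or "top"; returns a dict with "pixels" (420x560x3 uint8, red, green, blue), "intrinsics" (3x3 intrinsics, pixels), "extrinsics" (4x4, takes a point from camera to world coordinates). Camera axes: x right, y down, z forward; pixel columns grow to the right and rows downward; lengths in m; the calibration is good to about 2 mm. A picture is of the moment at which its call begins. There is no depth.
- robot.hand_in(): hands the job in; it is judged then, once.
The state is a dict: "time": time; "q": joint angles; "joint_velocities": joint speeds; "joint_torque": joint torques, N m; "position": TCP position; "tool_rot": TCP orientation; "ft_force": force on the tool from outside, world axes, zero at the start; "moment": the same for the moment, N m; "grip_width": finger opening in m; "grip_force": force on a finger pad.
Only numpy, scipy, OpenCV 4.12 (cv2) and the standard library are available. Lean on these libraries where they do the work, as an engineer would, in place of code of your own. Each camera call takes 0.05 s, during which the arm holds its last target. There are 200 camera calls.

### The job

On the sideboard, push the brown wooden keepsake box along the surface until its long back side lies flush against the low white back board and its end is up against the inner side of the marble bookend, which may stand at the left or at the right of the board. Only push it with the fingers: do not lift it or tip it. Leave everything else standing where it is.

Things in the scene. Friction and masses are not known exactly. Their poses are not given: they have to be found in the camera images.
- box: Loose closed box of brown wood, 100 mm (its x) by 150 mm (its y) by 75 mm high, smooth vertical sides, a darker flat panel inlaid in its closed lid, a small flat brass clasp on the long side that faces the robot. Origin: centre of its underside; z up. About 0.4 to 0.85 kg; it slides on the table when pushed low down. Starts askew in front of the board, clear of everything.
- board: Low straight white back board fixed to the table, 680 mm long (its y) by 18 mm thick by 50 mm high. Origin: at table height, middle of its length, on the face that looks to the robot; its x axis points away from the robot into the board, so the board fills x = 0 to 18 mm and things in front of it have negative x. Flush means that the box's far long side touches this face.
- bookend: Upright block of pale marble fixed to the table right in front of the board, 90 mm deep (its x) by 40 mm thick (its y) by 80 mm high. Origin: centre of its underside; its axes are parallel to the board's. It stands either towards the left end (+y) or towards the right end (-y) of the board; the box belongs beside it, on the side towards the board's middle.
- vase: Bystander: loose round white ceramic vase with black stripes, 84 mm in diameter, 130 mm high, in front of the board at the end where the bookend is not. Origin: centre of its underside.
- bell: Bystander: small brass hand bell standing mouth down, 56 mm in diameter, 75 mm high, to one side of the box. Origin: centre of its underside.
- jar: Bystander: small glass jar with a steel cap, 60 mm in diameter, 75 mm high, to the other side of the box. Origin: centre of its underside.
- candlestick: Bystander: brass candlestick, foot 90 mm in diameter, 150 mm high, out to the left. Origin: centre of its underside.
- mug: Bystander: white ceramic mug, 80 mm in diameter, 90 mm high, out to the right. Origin: centre of its underside.
- tin: Bystander: plain steel canister, 70 mm in diameter, 100 mm high, far to the right. Origin: centre of its underside.
Things that resemble listed ones, but are neither listed nor needed, are in the scene too. Of the things that look like the bookend, take the one that is farthest from the robot's base at the start. Leave any turquoise look-alike of the box alone.

How it is judged:
By the outcome, as a careful person would: the job done as asked, in the order asked, and still so for the second after the job is handed in, with the robot touching nothing.
It also fails if it takes over 56 s, if anything falls off the work surface, if the arm or the gripper's body presses on something with over 40 N, if the wrist force passes 120 N, or if a joint passes its speed limit or range.

## Working session

There is one attempt and no reset: what is moved stays moved. The work goes in short steps, Python scripts to look and compute and a shell command to move; the robot and the scene stay as the last step left them, time stands still between calls to the robot, and variables do not carry over. Pictures are saved under pics/ and viewed, at most 10 in all, crops included, and the job is handed in when it is done.

```bash
ls; mkdir -p pics; python3 - <<'E'
from rig import robot
import cv2,numpy as np
print(robot.nose_length); o=robot.get_obs(); print({k:np.round(v,3) for k,v in o.items()})
for n in("scene","top"):
    c=robot.camera(n); np.savez(f"{n}0.npz",**c); cv2.imwrite(f"pics/{n}0.png",c["pixels"][:,:,::-1]); print(np.round(c["intrinsics"],1).tolist(),np.round(c["extrinsics"],3).tolist())
E
```

```text
pics
0.025
{'time': np.float64(0.0), 'q': array([ 1.11 ,  0.528,  1.434, -0.   ,  1.181, -0.178]), 'joint_velocities': array([ 0.   ,  0.001, -0.   ,  0.001,  0.001, -0.001]), 'joint_torque': array([  0.   , -44.005, -17.658,   0.063,   0.058,  -0.   ]), 'position': array([0.173, 0.6  , 0.247]), 'tool_rot': array([ 0.14 ,  0.99 , -0.001, -0.   ]), 'ft_force': array([ 0.026, -0.085,  0.647]), 'moment': array([ 0.044, -0.006,  0.002]), 'grip_force': np.float64(0.0), 'grip_width': np.float64(0.087)}
[[515.1, 0.0, 283.8], [0.0, 515.1, 209.2], [0.0, 0.0, 1.0]] [[0.529, 0.602, -0.598, 1.522], [0.849, -0.369, 0.379, -0.648], [0.008, -0.708, -0.706, 1.223], [0.0, 0.0, 0.0, 1.0]]
[[436.8, 0.0, 286.2], [0.0, 436.8, 212.5], [0.0, 0.0, 1.0]] [[-0.01, -0.997, 0.079, 0.441], [-1.0, 0.01, -0.003, -0.011], [0.002, -0.079, -0.997, 1.208], [0.0, 0.0, 0.0, 1.0]]
```

View pics/scene0.png

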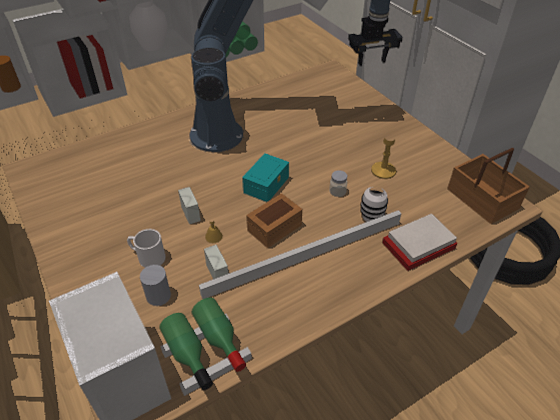

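View pics/top0.png

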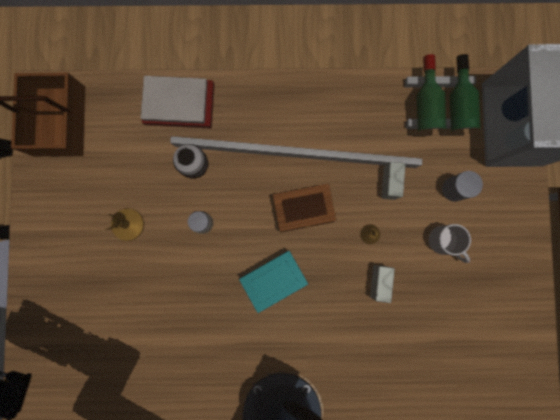

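The scene view and the top view agree. In the top view the board runs from (172,140) to (420,162) and the real bookend is at right (395,178). The box is at (304,208), the bell at (371,234), the jar at (199,222) and the vase at (189,160). The turquoise box is at (273,282) and the look-alike bookend at (383,283).

```bash
cat > h.py <<'E'
import numpy as np,cv2
def proj(c,uv,z):
    K,T=c["intrinsics"],c["extrinsics"]; uv=np.atleast_2d(uv).astype(float)
    d=np.c_[uv,np.ones(len(uv))]@np.linalg.inv(K).T@T[:3,:3].T; o=T[:3,3]
    return (o+d*((z-o[2])/d[:,2])[:,None])[:,:2]
def blob(m,seed,pick=0):
    n,l,s,ce=cv2.connectedComponentsWithStats(m.astype(np.uint8))
    k=1+np.argmin([np.hypot(*(ce[i]-seed))+(1e4 if s[i,4]<60 else 0) for i in range(1,n)])
    return (l==k).astype(np.uint8)
def pts(b): return cv2.findContours(b,cv2.RETR_EXTERNAL,cv2.CHAIN_APPROX_NONE)[0][0][:,0]
E
python3 - <<'E'
import numpy as np,cv2
c=np.load("top0.npz"); p=c["pixels"]; hsv=cv2.cvtColor(p,cv2.COLOR_RGB2HSV)
for n,u,v in [("lid",279,208),("lid",304,192),("lid",330,208),("inlay",304,208),("front",306,228),("table",330,240),("table",250,210),("table",300,175),("board",290,152),("bookend",397,171),("bookside",397,190),("jar",199,222),("bell",371,234),("vase",189,158)]: print(n,hsv[v,u])
cv2.imwrite("pics/crop.png",cv2.resize(p[120:300,170:430,::-1],None,fx=3,fy=3,interpolation=cv2.INTER_CUBIC)*1)
E
```

```text
lid [ 12 161  92]
lid [ 12 152 104]
lid [ 13 155  99]
inlay [  9 150  51]
front [ 14 133  98]
table [ 16 118  99]
table [ 14 124 109]
table [ 16 121 110]
board [ 17  15 120]
bookend [ 27  18 127]
bookside [ 38  20 143]
jar [102  11 111]
bell [ 17 158  76]
vase [11 68 30]
```

View pics/crop.png

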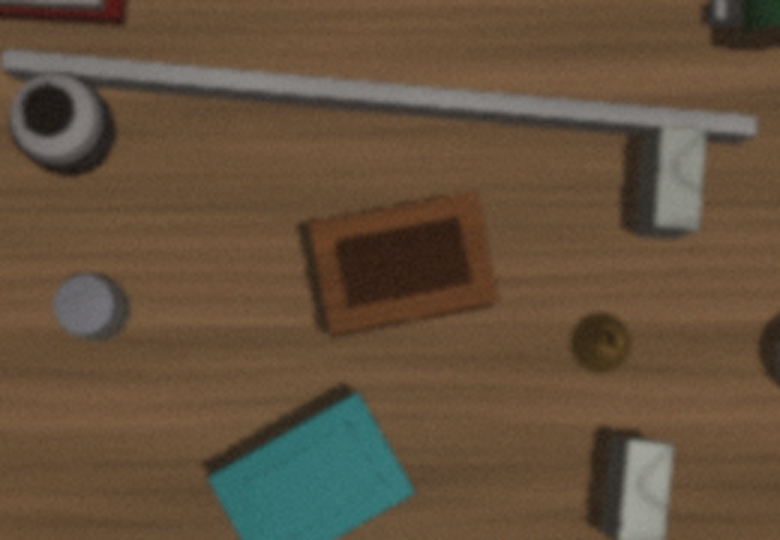

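The crop (3x, offset (170,120)) shows the lid corners at about (308,222), (475,192), (495,302) and (330,335). The front edge of the board's top runs from (5,70) to (755,135), and the top face of the bookend spans x 655–705 and y 125–230.

```bash
cat >> h.py <<'E'
def boxpose(c):
    hsv=cv2.cvtColor(c["pixels"],cv2.COLOR_RGB2HSV)
    m=(hsv[...,1]>138)&(hsv[...,0]<15); m=cv2.morphologyEx(m.astype(np.uint8),cv2.MORPH_OPEN,np.ones((3,3)))
    m[:130]=0;m[260:]=0;m[:,:215]=0;m[:,385:]=0
    n,l,s,_=cv2.connectedComponentsWithStats(m); b=(l==1+np.argmax(s[1:,4])).astype(np.uint8)
    r=cv2.minAreaRect((proj(c,pts(b),.075)*1000).astype(np.float32))
    a=r[2]; w,h=r[1]
    if w>h: a-=90   # a = yaw of short axis (box x)
    return np.array(r[0]),(a+90)%180-90,r[1],cv2.boxPoints(r)
def report(c):
    ce,a,wh,_=boxpose(c); print("box",ce,"yaw",a,wh)
    hsv=cv2.cvtColor(c["pixels"],cv2.COLOR_RGB2HSV)
    m=(hsv[...,1]<45)&(hsv[...,2]>85); m[:, :0]=0
    # board far top edge (uncluttered)
    far=[];near=[]
    for u in range(225,375,3):
        col=m[130:175,u].astype(int); k=np.flatnonzero(col)
        if len(k): far.append((u,130+k[0]-.5)); near.append((u,130+k[-1]+.5))
    for nm,e in(("far",far),("near",near)):
        P=proj(c,e,.05)*1000; f=np.polyfit(P[:,1],P[:,0],1); f=np.polyfit(*(P[abs(P[:,0]-np.polyval(f,P[:,1]))<4].T[::-1]),1)
        print(nm,"x=%.4f*y+%.1f"%tuple(f),"yaw",-np.degrees(np.arctan(f[0])))
E
python3 - <<'E'
import numpy as np,cv2
from h import *
c=np.load("top0.npz"); report(c); print(boxpose(c)[3])
for n,uv,z in [("bookend top corners",[(655,128),(705,128),(700,230),(653,228)],.08),("bell",[(601,342)],.04),("jar",[(89,305)],.075),("vase",[(60,118)],.1),("turq",[(350,388),(413,490),(208,478)],.075),("twin",[(625,440),(672,440)],.08)]:
    print(n,(proj(c,np.array(uv)/3+[170,120],z)*1000).round().tolist())
s=np.load("scene0.npz")
E
```

```text
box [544.55212402 -60.13059998] yaw 10.234307289123535 (101.35932159423828, 151.02024841308594)
far x=0.0988*y+712.9 yaw -5.6427751711913405
near x=0.0990*y+695.2 yaw -5.6526006373482645
[[ 481.2626      5.173649]
 [ 508.095    -143.44376 ]
 [ 607.8417   -125.434845]
 [ 581.0093     23.182556]]
bookend top corners [[659.0, -283.0], [658.0, -326.0], [569.0, -319.0], [571.0, -279.0]]
bell [[474.0, -239.0]]
jar [[509.0, 211.0]]
vase [[668.0, 231.0]]
turq [[436.0, -15.0], [348.0, -68.0], [360.0, 108.0]]
twin [[389.0, -249.0], [388.0, -290.0]]
```

```bash
cat >> h.py <<'E'
from scipy.spatial.transform import Rotation as R
YB=np.radians(-5.65); N=np.array([np.cos(YB),np.sin(YB)]); T=np.array([-N[1],N[0]])
def where():
    from rig import robot
    o=robot.get_obs(); p=np.array(o["position"])*1000; Rm=R.from_quat(o["tool_rot"]); y=Rm.as_matrix()[:,1]
    yaw=np.degrees(np.arctan2(-y[0],y[1]))
    print("t %.2f n %.1f s %.1f z %.1f yaw %.2f"%(o["time"],N@p[:2],T@p[:2],p[2],yaw),"F(n,s,z)",np.round([N@o["ft_force"][:2],T@o["ft_force"][:2],o["ft_force"][2]],1),"w",round(o["grip_width"]*1000,1))
    return p,Rm
def to(n,s,z,yaw):
    p,Rm=where(); P=np.r_[n*N+s*T,z]
    tgt=R.from_euler("z",yaw,degrees=True)*R.from_quat([0,1,0,0])
    print("rel",np.round(Rm.inv().apply(P-p),1),np.round((Rm.inv()*tgt).as_rotvec(degrees=True),2))
E
python3 -c "
from h import *
to(453,-10,247,-5.65)"
```

```text
t 0.10 n 113.6 s 614.0 z 246.7 yaw -16.14 F(n,s,z) [-0.5  0.1  0.3] w 86.9
rel [-447.4 -551.7    0.6] [ -0.11  -0.03 -10.49]
```

```bash
python3 -m crank '[-26,-32,0,0,0,-2.1,0,-52,-63,0,0,0,-4.2,0,-77,-95,0,0,0,-6.3,0,-103,-126,0,0,0,-8.4,0,-128,-158,0,0,0,-10.5,0]'; python3 -c "
from h import *
to(453,-10,247,-5.65)"
```

```text
time: 0.52
position: [0.253, 0.4112, 0.2472]
tool_rot: [0.048, 0.999, -0.0, -0.0]
ft_force: [0.4, -0.4, 0.2]
grip_width: 0.0868
grip_force: 0.0
t 0.52 n 211.2 s 434.1 z 247.2 yaw -5.49 F(n,s,z) [ 0.5 -0.4  0.2] w 86.8
rel [-2.405e+02 -4.448e+02  4.000e-01] [-0.03 -0.    0.16]
```

```bash
for i in 1 2 3; do python3 -m crank '[-16,-30,0,0,0,0,0,-32,-60,0,0,0,0,0,-48,-90,0,0,0,0,0,-64,-119,0,0,0,0,0,-80,-148,0,0,0,0,0]' >/dev/null; done; python3 -c "
from h import *
to(453,-10,42,-5.65)"
```

```text
t 1.77 n 451.2 s -9.8 z 247.4 yaw -5.68 F(n,s,z) [ 1.1  0.3 -0.6] w 87.2
rel [ -1.9  -0.3 205.4] [ 0.02 -0.03 -0.03]
```

```bash
python3 -m crank '[-1,0,30,0,0,0,0,-2,0,60,0,0,0,0,-2,0,90,0,0,0,0,-2,0,120,0,0,0,0,-2,0,140,0,0,0,0]'>/dev/null;  python3 -m crank '[0,0,15,0,0,0,0,0,0,30,0,0,0,0,0,0,45,0,0,0,0,0,0,58,0,0,0,0,0,0,65,0,0,0,0]'>/dev/null; python3 - <<'E'
from h import *
from rig import robot
to(453,-10,42,-5.65)
c=robot.camera("scene"); cv2.imwrite("pics/s1.png",c["pixels"][:,:,::-1])
E
```

```text
t 2.60 n 452.3 s -8.0 z 41.1 yaw -5.65 F(n,s,z) [ 0.4 -0.2  0.4] w 86.8
rel [-0.7 -2.  -0.9] [ 0.03 -0.13 -0.  ]
```

View pics/s1.png

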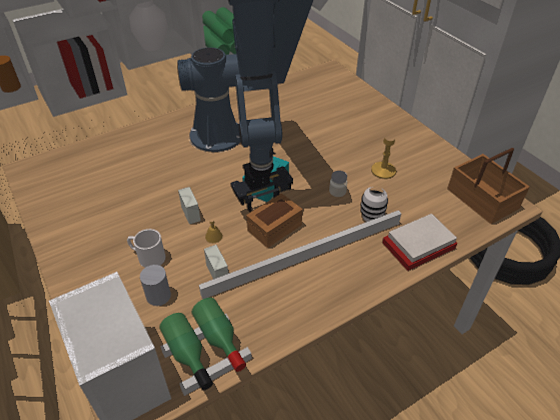

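The gripper at (262,190) stands between the turquoise box and the brown box, clear of both, with the fingers in front of the clasp side. I'll push it towards the board.

```bash
for i in 1 2 3 4; do python3 -m crank '[-5,0,0,0,0,0,0,-10,0,0,0,0,0,0,-15,0,0,0,0,0,0,-20,0,0,0,0,0,0,-25,0,0,0,0,0,0]'|grep ft_f; done; python3 - <<'E'
from h import *
from rig import robot
where()
c=robot.camera("top"); cv2.imwrite("pics/t1.png",cv2.resize(c["pixels"][120:300,170:430,::-1],None,fx=3,fy=3))
E
```

```text
ft_force: [-6.3, 3.4, 4.6]
ft_force: [-3.7, 3.5, 0.2]
ft_force: [-7.0, 1.0, 4.6]
ft_force: [-7.8, 0.6, 4.4]
t 4.32 n 551.5 s -8.2 z 42.7 yaw -5.72 F(n,s,z) [-7.8 -0.2  4.4] w 87.1
```

View pics/t1.png

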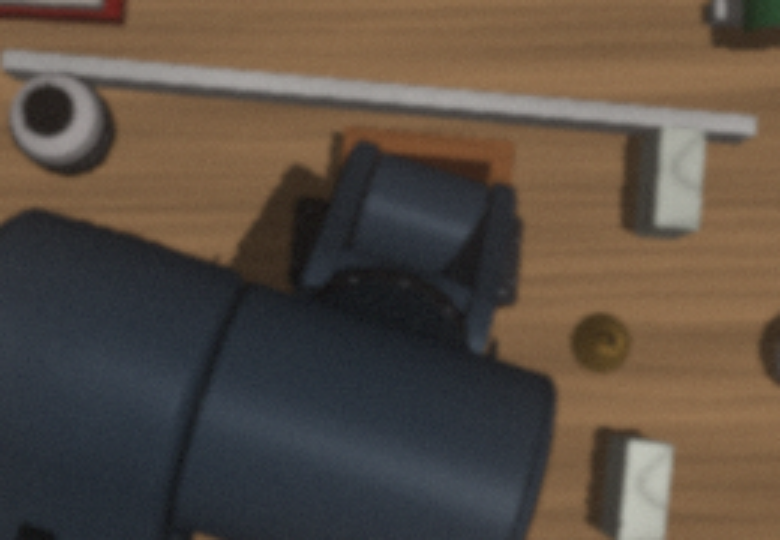

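The box now lies parallel to the board, with its far edge from about (348,128) to (515,141). I'll work out the gap.

```bash
python3 - <<'E'
from h import *
c=np.load("top0.npz")
for uv in [(347,129),(515,141)]:
    P=proj(c,np.array(uv)/3+[170,120],.075)[0]*1000; print(N@P,T@P)
E
```

```text
659.5910167721985 50.9684560971449
662.0997744611632 -96.367595167436
```

```bash
python3 -m crank '[-4,0,0,0,0,0,0,-9,0,0,0,0,0,0,-13,0,0,0,0,0,0,-18,0,0,0,0,0,0,-22,0,0,0,0,0,0]'|grep ft_f
python3 -m crank '[8,0,0,0,0,0,0,25,0,-5,0,0,0,0,40,0,-25,0,0,0,0,40,0,-60,0,0,0,0,40,0,-95,0,0,0,0]'|grep ft_f
python3 - <<'E'
from h import *
from rig import robot
where(); print(robot.get_obs()["q"])
to(633,85,140,84.35);to(633,85,140,-95.65)
c=robot.camera("top"); report(c); cv2.imwrite("pics/t2.png",c["pixels"][:,:,::-1])
E
```

```text
ft_force: [-6.3, 0.2, 3.1]
ft_force: [1.6, 0.7, 0.8]
t 5.20 n 534.2 s -8.4 z 137.7 yaw -5.71 F(n,s,z) [1.5 0.8 0.8] w 87.1
[-3.23654125e-01  5.67740684e-01  1.75917379e+00  6.85839584e-06
  8.15418902e-01 -1.79484363e+00]
t 5.20 n 534.2 s -8.4 z 137.7 yaw -5.71 F(n,s,z) [1.5 0.8 0.8] w 87.1
rel [-98.7  93.5  -2.3] [ 4.000e-02 -2.000e-02 -9.006e+01]
t 5.20 n 534.2 s -8.4 z 137.7 yaw -5.71 F(n,s,z) [1.5 0.8 0.8] w 87.1
rel [-98.7  93.5  -2.3] [-2.000e-02 -4.000e-02  8.994e+01]
box [647.10223389 -82.83477783] yaw -5.802650451660156 (149.11572265625, 61.499114990234375)
far x=0.1000*y+713.1 yaw -5.711322682086308
near x=0.0963*y+694.1 yaw -5.498450131281563
```

```bash
python3 -m crank '[-20,19,0,0,0,6,138,-40,38,0,0,0,12,138,-60,57,0,0,0,18,138,-80,76,0,0,0,24,138,-99,94,0,0,0,30,138]'|grep ft_f
for i in 1 2; do python3 -m crank '[0,0,0,0,0,6,138,0,0,0,0,0,12,138,0,0,0,0,0,18,138,0,0,0,0,0,24,138,0,0,0,0,0,30,138]'|grep ft_f;done
python3 - <<'E'
from h import *
from rig import robot
print(robot.get_obs()["q"]); to(633,85,42,-95.65)
c=robot.camera("top"); report(c); cv2.imwrite("pics/t3.png",cv2.resize(c["pixels"][120:300,170:430,::-1],None,fx=3,fy=3))
E
```

```text
ft_force: [-0.2, 0.4, 0.4]
ft_force: [0.8, -0.5, -0.5]
ft_force: [0.7, 0.6, 0.3]
[-1.38832496e-01  6.78967733e-01  1.48478979e+00  2.09505807e-05
  9.73542093e-01 -3.44096712e-02]
t 6.50 n 635.5 s 85.5 z 137.8 yaw -95.98 F(n,s,z) [0.6 0.7 0.3] w 39.9
rel [-0.5 -2.9 95.8] [ 0.25  0.01 -0.33]
box [626.36859131 -91.95511627] yaw -5.7774200439453125 (128.57333374023438, 101.33908081054688)
far x=0.0976*y+712.9 yaw -5.572678933439545
near x=0.1224*y+698.6 yaw -6.97549154899812
```

View pics/t3.png

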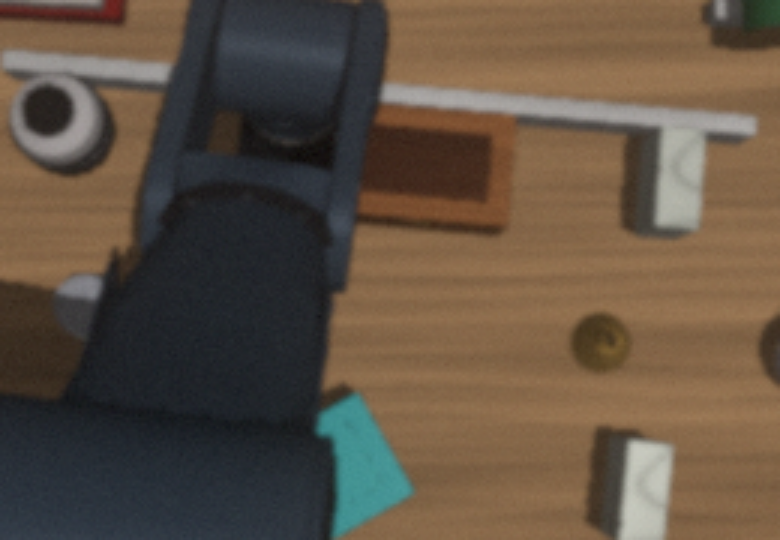

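The box now sits square, its far edge about 9 mm from the board, and the gripper is above its left side at crop (270,100). I'll descend and push it toward the bookend.

```bash
python3 -m crank '[0,-3,20,0,0,0,138,0,-3,45,0,0,0.3,138,0,-3,70,0,0,0.3,138,0,-3,88,0,0,0.3,138,0,-3,96,0,0,0.3,138]'|grep ft_f
for i in 1 2 3 4; do python3 -m crank '[-6,0,0,0,0,0,138,-12,0,0,0,0,0,138,-18,0,0,0,0,0,138,-24,0,0,0,0,0,138,-30,0,0,0,0,0,138]'|grep ft_f; done
python3 - <<'E'
from h import *
from rig import robot
to(633,-40,42,-95.65)
c=robot.camera("top"); report(c); cv2.imwrite("pics/t4.png",cv2.resize(c["pixels"][120:300,170:430,::-1],None,fx=3,fy=3))
E
```

```text
ft_force: [-0.5, -0.4, -0.6]
ft_force: [-0.4, 5.3, 0.6]
ft_force: [1.2, 5.3, 1.9]
ft_force: [-0.1, 6.3, 3.2]
ft_force: [-0.2, 6.3, 3.0]
t 8.63 n 630.9 s -33.5 z 43.1 yaw -95.97 F(n,s,z) [-0.8  6.2  3. ] w 39.9
rel [-6.5  2.2  1. ] [ 0.13 -0.09 -0.32]
box [ 613.58630371 -218.35528564] yaw 82.83990478515625 (70.09423065185547, 99.77680969238281)
far x=0.1026*y+713.0 yaw -5.859681301290402
near x=0.0938*y+693.8 yaw -5.360778344857971
```

View pics/t4.png

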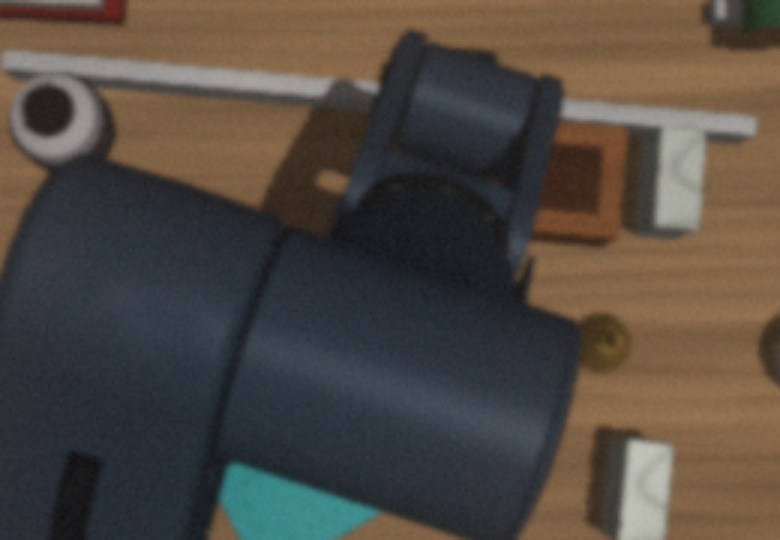

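The right end of the box is at crop x≈627 and the bookend's inner top edge is at about 655, so roughly 25 mm is left. I'll continue gently until contact.

```bash
python3 -m crank '[-4,0,0,0,0,0,138,-8,0,0,0,0,0,138,-12,0,0,0,0,0,138,-16,0,0,0,0,0,138,-20,0,0,0,0,0,138]'|grep ft_f
for i in 1 2 3 4; do python3 -m crank '[-1,0,0,0,0,0,138,-1,0,0,0,0,0,138,-2,0,0,0,0,0,138,-2,0,0,0,0,0,138,-3,0,0,0,0,0,138]'|grep ft_f; python3 -c "
from h import *
where()"; done
```

```text
ft_force: [0.7, 7.0, 4.3]
ft_force: [0.2, 6.4, 3.8]
t 9.52 n 630.7 s -55.8 z 43.0 yaw -95.97 F(n,s,z) [-0.5  6.4  3.8] w 40.2
ft_force: [0.5, 6.9, 4.1]
t 9.93 n 630.6 s -58.7 z 43.0 yaw -95.96 F(n,s,z) [-0.2  7.   4.1] w 39.9
ft_force: [1.2, 12.3, 5.7]
t 10.35 n 630.5 s -61.3 z 43.0 yaw -95.98 F(n,s,z) [ 0.  12.3  5.7] w 40.0
ft_force: [2.5, 19.7, 6.1]
t 10.77 n 630.2 s -61.4 z 43.1 yaw -95.94 F(n,s,z) [ 0.5 19.8  6.1] w 39.7
```

```bash
python3 -m crank '[8,0,0,0,0,0,138,22,0,0,0,0,0,138,25,0,-20,0,0,0,138,25,0,-55,0,0,0,138,25,0,-90,0,0,0,138]'|grep ft_f
for i in 1 2 3; do python3 -m crank '[0,0,0,0,0,-6,0,0,0,0,0,0,-12,0,0,0,0,0,0,-18,0,0,0,0,0,0,-24,0,0,0,0,0,0,-30,0]'|grep ft_f;done
python3 - <<'E'
from h import *
from rig import robot
to(554,-130,42,-5.65)
c=robot.camera("top"); report(c)
E
```

```text
ft_force: [0.8, -0.7, -0.5]
ft_force: [0.6, 0.6, -0.6]
ft_force: [0.2, 0.0, 0.6]
ft_force: [-0.6, -0.6, 0.4]
t 12.43 n 630.2 s -41.4 z 131.8 yaw -5.66 F(n,s,z) [-0.5 -0.6  0.4] w 87.3
rel [ 76.2 -88.6  89.8] [-0.05  0.02 -0.01]
box [ 610.6685791 -235.9256897] yaw 88.4215316772461 (70.53230285644531, 98.11546325683594)
far x=0.0744*y+715.7 yaw -4.256549249143257
near x=0.0172*y+702.7 yaw -0.9876037327217827
```

```bash
python3 -m crank '[20,-22,0,0,0,0,0,40,-44,0,0,0,0,0,60,-66,0,0,0,0,0,76,-88,0,0,0,0,0,76,-88,0,0,0,0,0]'|grep ft_f
python3 -m crank '[0,0,25,0,0,0,0,0,0,50,0,0,0,0,0,0,70,0,0,0,0,0,0,83,0,0,0,0,0,0,90,0,0,0,0]'|grep ft_f
python3 -m crank '[-3,0,0,0,0,0,0,-6,0,0,0,0,0,0,-9,0,0,0,0,0,0,-12,0,0,0,0,0,0,-16,0,0,0,0,0,0]'|grep ft_f
for i in 1 2 3 4; do python3 -m crank '[-1,0,0,0,0,0,0,-1,0,0,0,0,0,0,-2,0,0,0,0,0,0,-2,0,0,0,0,0,0,-3,0,0,0,0,0,0]'>/dev/null; python3 -c "
from h import *
where()"; done
```

```text
ft_force: [-0.5, 0.6, -0.1]
ft_force: [0.9, -0.2, 0.6]
ft_force: [-0.7, -0.3, 0.1]
t 14.15 n 572.5 s -128.7 z 41.5 yaw -5.95 F(n,s,z) [-1.  -0.3 -0.2] w 87.0
t 14.57 n 573.2 s -128.4 z 41.4 yaw -5.95 F(n,s,z) [-7.2 -1.5  4.5] w 87.0
t 14.98 n 575.6 s -128.2 z 41.4 yaw -5.99 F(n,s,z) [-7.8 -1.4  5.6] w 86.9
t 15.40 n 578.5 s -128.0 z 41.4 yaw -5.99 F(n,s,z) [-7.7 -0.1  5.4] w 86.7
```

```bash
for i in 1 2 3; do python3 -m crank '[-1,0,0,0,0,0,0,-1,0,0,0,0,0,0,-2,0,0,0,0,0,0,-2,0,0,0,0,0,0,-3,0,0,0,0,0,0]'>/dev/null; python3 -c "
from h import *
where()"; done
```

```text
t 15.82 n 580.1 s -128.0 z 41.4 yaw -5.97 F(n,s,z) [-12.6  -2.9   9. ] w 87.1
t 16.23 n 580.0 s -128.0 z 41.4 yaw -5.96 F(n,s,z) [-19.9  -3.8  13.4] w 87.1
t 16.65 n 579.9 s -127.9 z 41.4 yaw -5.94 F(n,s,z) [-27.2  -6.4  18.3] w 86.9
```

The box has met the board. I'll back off, clear the view and check.

```bash
python3 -m crank '[8,0,0,0,0,0,0,20,0,0,0,0,0,0,25,0,-25,0,0,0,0,25,0,-60,0,0,0,0,25,0,-95,0,0,0,0]'|grep ft_f
python3 -m crank '[10,35,-10,0,0,0,138,20,70,-20,0,0,0,138,30,105,-30,0,0,0,138,40,140,-40,0,0,0,138,50,175,-50,0,0,0,138]'|grep ft_f
python3 - <<'E'
from h import *
from rig import robot
where()
c=robot.camera("top"); report(c); ce=boxpose(c)[3]; print("corners n,s",np.c_[ce@N,ce@T].round(1).tolist())
a=cv2.resize(c["pixels"][125:215,300:430,::-1],None,fx=4,fy=4,interpolation=cv2.INTER_CUBIC)
c=robot.camera("scene"); b=cv2.resize(c["pixels"][190:310,170:350,::-1],None,fx=520/180,fy=1.9)
cv2.imwrite("pics/t5.png",np.vstack([a,b])[:600])
E
```

```text
ft_force: [0.6, -1.4, 0.1]
ft_force: [1.2, 0.5, 0.8]
t 17.48 n 516.8 s 47.9 z 187.3 yaw -6.02 F(n,s,z) [1.2 0.6 0.8] w 61.2
box [ 621.23638916 -201.74098206] yaw -5.153526306152344 (145.44644165039062, 100.72310638427734)
far x=0.0997*y+713.1 yaw -5.690968815073566
near x=0.0740*y+694.7 yaw -4.2298118035611045
corners n,s [[588.4, -212.8], [689.1, -211.9], [687.8, -66.4], [587.1, -67.3]]
```

View pics/t5.png

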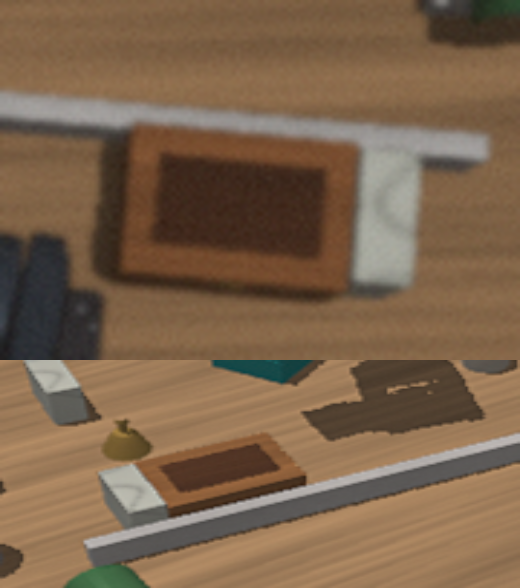

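The box sits against both the board and the bookend. The front push had a small sideways component, so I'll add one more gentle end push to close any hairline gap at the bookend.

```bash
for i in 1 2 3; do python3 -m crank '[0,0,0,0,0,6,138,0,0,0,0,0,12,138,0,0,0,0,0,18,138,0,0,0,0,0,24,138,0,0,0,0,0,30,138]'|grep ft_f;done
python3 -c "
from h import *
to(640,-40,42,-95.65)"
```

```text
ft_force: [0.1, 0.0, -0.3]
ft_force: [0.6, 0.6, 0.2]
ft_force: [-0.5, 0.5, -0.3]
t 18.83 n 517.7 s 45.8 z 186.5 yaw -96.30 F(n,s,z) [-0.5  0.5 -0.3] w 39.8
rel [-84.5 123.  144.7] [ 0.1   0.   -0.65]
```

```bash
python3 -m crank '[-20,30,10,0,0,-0.2,138,-40,60,20,0,0,-0.4,138,-60,90,30,0,0,-0.6,138,-85,123,40,0,0,-0.6,138,-85,123,60,0,0,-0.6,138]'|grep ft_f
python3 -m crank '[0,0,20,0,0,0,138,0,0,40,0,0,0,138,0,0,60,0,0,0,138,0,0,78,0,0,0,138,0,0,84,0,0,0,138]'|grep ft_f
python3 -m crank '[-4,0,0,0,0,0,138,-7,0,0,0,0,0,138,-11,0,0,0,0,0,138,-14,0,0,0,0,0,138,-18,0,0,0,0,0,138]'|grep ft_f
for i in 1 2; do python3 -m crank '[-1,0,0,0,0,0,138,-1,0,0,0,0,0,138,-2,0,0,0,0,0,138,-2,0,0,0,0,0,138,-3,0,0,0,0,0,138]'>/dev/null; python3 -c "
from h import *
where()"; done
```

```text
ft_force: [1.6, -0.6, 0.7]
ft_force: [-1.0, -0.1, -0.5]
ft_force: [-1.0, -0.2, 0.1]
t 20.50 n 639.3 s -59.9 z 42.6 yaw -95.33 F(n,s,z) [-0.5  1.2 -1. ] w 40.1
t 20.92 n 638.9 s -61.4 z 42.5 yaw -95.42 F(n,s,z) [0.4 9.2 1.7] w 39.6
```

```bash
python3 -m crank '[-1,0,0,0,0,0,138,-1,0,0,0,0,0,138,-2,0,0,0,0,0,138,-3,0,0,0,0,0,138,-4,0,0,0,0,0,138]'>/dev/null; python3 -c "
from h import *
where()"
python3 -m crank '[8,0,0,0,0,0,138,22,0,0,0,0,0,138,30,0,-20,0,0,0,138,30,0,-55,0,0,0,138,30,0,-90,0,0,0,138]'|grep ft_f
python3 -m crank '[35,-15,-15,0,0,0,138,70,-30,-30,0,0,0,138,105,-45,-45,0,0,0,138,140,-60,-60,0,0,0,138,140,-60,-60,0,0,0,138]'|grep ft_f
python3 - <<'E'
from h import *
from rig import robot
where()
c=robot.camera("top")
a=cv2.resize(c["pixels"][100:300,100:500,::-1],None,fx=2,fy=2,interpolation=cv2.INTER_CUBIC); cv2.imwrite("pics/t6.png",a)
E
```

```text
t 21.33 n 638.9 s -61.5 z 42.6 yaw -95.54 F(n,s,z) [ 2.1 21.1  2.9] w 39.8
ft_force: [0.6, -1.1, -0.1]
ft_force: [0.7, -1.0, 0.0]
t 22.17 n 576.1 s 108.2 z 195.4 yaw -95.02 F(n,s,z) [ 0.8 -0.9  0. ] w 40.0
```

View pics/t6.png

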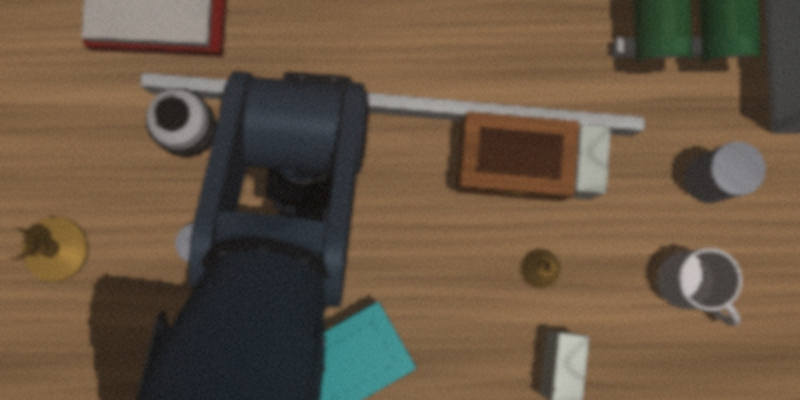

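The box at (520,153) touches both the board and the bookend. The bystanders in view stand where they were, and the arm is clear at (300,120). I'm handing in.

```bash
python3 -c "
from rig import robot
print(robot.hand_in())"
```

```text
the job is handed in; nothing more can be done
None
```

I pushed the box flush against the back board with its end against the bookend (the right-hand one) and handed the job in at about 22 s; no verdict came back, and the final picture shows nothing else moved (the jar was mostly hidden by the arm).

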